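# Switch on and zero the kitchen scale under the empty pressure cooker

## Robot

A 6-joint arm with a two-finger parallel gripper is mounted at the origin on the work surface. World frame = base frame: x ahead of the robot, y to its left, z up, the work surface at z = 0. Lengths are in m, angles in rad, forces in N, time in s.
With the tool pointing down it reaches from about 0.35 to 0.775 m from the base axis. Payload 7.3 kg.
Tool frame: the origin (TCP) lies at the very end of the fingers, on their centre line; the grasp point (between the pads) lies 19 mm behind it (robot.pinch_z is the distance from the TCP to the grasp point, in m); z points along the fingers, y is the line along which they close (so a half turn about z gives the same grasp; the last joint's range is limited). The gripper opens to 92 mm and grips with 3 to 60 N. Pads are 19 mm wide; open, the fingers measure 130 mm over their backs; the gripper's body (75 mm by 190 mm) begins 47 mm behind the grasp point.
Start: joints at [-1.43, 0.342, 1.524, -0, 1.275, -0.146], TCP at [0.149, -0.504, 0.227] pointing down, gripper open.
Joint ranges: [-2.53, 2.53], [-0.77, 2.02], [0.04, 2.7], [-1, 4.14], [0.28, 2.66], [-3.11, 3.11]. Speed limits (rad/s): [2.57, 2.57, 3.14, 3.14, 3.14, 3.14].

## Interface

Orientations are given as [roll, pitch, yaw] about the fixed x, y, z axes, in that order (R = Rz(yaw) Ry(pitch) Rx(roll)).
In Python, from cell import robot gives the robot as it stands.
- The arm moves only by the tool move_arm, never from a script. Its argument "motion" is a list of rows, each a list of 6 numbers: the shift along the tool's x, y, z in units of 0.1 m (1.0 is 0.1 m), then the turn, a rotation vector about the tool's x, y, z in units of pi rad (1.0 is pi rad). In form: [[dx, dy, dz, rx, ry, rz], ...]. A call has 1 to 12 rows; each row is the pose to reach, as a shift and turn from the pose commanded when the call began, along the tool's axes at that moment, turning the shorter way round; what a row does not reach only later rows make up. A row lasts 1/8 s, in which the tool goes at most 62.5 mm and 10.7 degrees, less where a joint would pass 70% of its speed; a pose out of reach is approached as far as the arm can. A call with a number of a shift or a turn outside -1 to 1 is refused whole. A call with a gripper value outside its range is refused whole. "fingers" is the opening, from -1 (shut) to 1 (fully open), set as the call begins (left out, the last holds). The fingers move at their own pace and stop on an object; "newtons" is the grip in N (left out, the last holds). Time passes only in rows, so rows that repeat a pose let the fingers close. It gives the time, the measured TCP pose, the force, the opening and the grip force at its end, in the units of the state.
- robot.observe(): the state, without advancing time (a new reading comes with each control period).
- robot.read_camera(name): name is "scene" or "side" or "wrist"; returns a dict with "image" (384x512x3 uint8, red, green, blue), "range_z" (384x512 float32, m along the optical axis (not along the pixel's ray), 0 where there is no reading), "vfov" (degrees; the focal length in pixels is half the picture's height over the tangent of half this angle, whatever the lens; pixels are square), "cx", "cy" (the principal point, pixels), "extrinsics" (4x4, takes a point from camera to world coordinates); the wrist camera has in their place "hand_eye" (4x4, takes a point from camera to tool coordinates, whose origin is the TCP and whose axes are the flange's). Camera axes: x right, y up, looking along -z (the intrinsics and any distortion apply to the point x, -y, -z); pixel columns grow to the right and rows downward; lengths in m; the calibration is good to about 2 mm. A picture is of the moment at which its call begins: read the wrist's pose just before it.
- robot.hand_in(): hands the job in; it is judged then, once.
The state is a dict: "time": time; "qpos": joint angles; "qvel": joint speeds; "joint_efforts": joint torques, N m; "tool_pos": TCP position; "tool_rot": TCP orientation; "contact_force": force on the tool from outside, world axes, zero at the start; "torque": the same for the moment, N m; "opening": finger opening in m; "grip_force": force on a finger pad.
Only numpy, scipy, OpenCV 4.12 (cv2) and the standard library are available. Lean on these libraries where they do the work, as an engineer would, in place of code of your own. Each camera call takes 0.05 s, during which the arm holds its last target. There are 200 camera calls.

## Task

Get the counter scale ready for weighing into the empty pressure cooker that stands on it, pressing with the closed fingertips: first push down the raised, green-striped half of the grey rocker to switch the scale on, then push the yellow key all the way down so that it stays down, then press the blue key all the way down, keep it down for two seconds and let it come up again. Leave the red key alone, press nothing out of order, and do not lift or shift the cooker, the jar, the ladle or the spoon.

Things in the scene. Friction and masses are not known exactly. Their poses are not given: they have to be found in the camera images.
- scale: Fixed white counter scale, 360 x 290 mm; origin on the worktop, +x from its key console (at the robot's left) to its steel platform, +y along the row of keys. The console is the strip x = -200 to -100 mm, its top at 35 mm; four control units stand on it at x = -155 mm, y = 90, 30, -30 and -90 mm, in an order that differs each time. Platform top at 45 mm, from x = -78 to 158 mm.
- rocker_unit: Black bezel, 54 x 54 x 6 mm, of the grey rocker; origin at the centre of its underside, on the console's top; axes as the scale's. Rocker 48 mm along x, 34 mm wide, pivot line along y 12 mm above this origin. Its top is a shallow V: off, the +x half is level and the green-striped -x half slopes up to 20 mm above the console; on, the -x half is level at 12 mm and the other raised.
- rocker_press (a point): Point on top of the rocker's green-striped half, 18 mm from the pivot line towards -x; it moves with the rocker and sinks about 6 mm as it is switched on, to 12 mm above the console.
- rocker (a joint): Rocker angle, rad: 0 off, 0.35 fully on. Friction holds it wherever it is left; it may start up to 0.04 from off. About 2 to 3 N on the striped half move it.
- grams_unit: Black bezel, 54 x 54 x 6 mm, of the yellow key; origin at the centre of its underside, on the console's top.
- grams_top (a point): Centre of the yellow key's flat round top, 32 mm across; moves with the key. Up, it is 18 mm above the console, fully down 10 mm.
- grams (a joint): Yellow key's travel, m: 0 up, 0.008 fully down. About 3 N of friction and no spring: it stays where it is left.
- zero_unit: Black bezel, 54 x 54 x 6 mm, of the blue key; origin at the centre of its underside, on the console's top.
- zero_top (a point): Centre of the blue key's flat round top, 32 mm across; moves with the key. Up, it is 18 mm above the console, fully down 10 mm.
- zero (a joint): Blue key's travel, m: 0 up, 0.008 fully down. Sprung: begins to move at 1.6 N, fully down at 4.8 N, and comes up by itself.
- memory (a joint): Red key's travel, m: 0 up, 0.008 fully down. Same size and spring as the blue key; to be left alone.
- memory_top (a point): Centre of the red key's flat round top, 32 mm across.
- cooker: Loose, empty, open steel pressure cooker on the platform, 190 mm across, 120 mm high (rim 165 mm above the worktop); origin at the centre of its underside. A black long handle reaches 205 mm from its axis along its own +y, a short one 123 mm along -y, both 86 to 104 mm above its underside. It stays at least 75 mm from the key centres, handles included.
- jar: Loose open glass jar standing on the worktop beyond the scale's console, 92 mm across, 145 mm high; origin at the centre of its underside.
- ladle: Loose red plastic ladle lying on the worktop beyond the scale's console, its handle along its own x; bowl 88 mm across and 32 mm high, centred at x = 110 mm, handle end at x = -137 mm; origin on its underside.
- spoon: Loose wooden spoon lying on the worktop beyond the ladle and jar, to the left of the scale, 280 mm long along its own x, under 40 mm high; origin on its underside.
Mind the look-alikes: they are no part of the job. Several things have the shape of the jar; the one meant has the colours described above.

How it is judged:
On the way, in this order (a step that is already met when the one before it is completed fails the run):
1. The rocker is pushed on with the fingers (value of joint rocker above 0.28 rad and contact force between the fingers and rocker_unit above 0.3 N), for 0.1 s.
2. The yellow key is pushed fully down with the fingers (value of joint grams above 0.0065 m and contact force between the fingers and grams_unit above 0.3 N), for 0.1 s.
3. The blue key is held fully down with the fingers (value of joint zero above 0.0065 m and contact force between the fingers and zero_unit above 0.3 N), for 1.2 s.
At the end, for the whole second after the job is handed in: The rocker is on (beyond 0.28 of 0.35 rad), the yellow key is down (over 6 of 8 mm), the blue and red keys are up (within 1.5 mm), and cooker, jar, ladle and spoon are at rest within 20 mm of where they began (value of joint rocker above 0.28 rad and value of joint grams above 0.006 m and value of joint each of zero, memory below 0.0015 m and distance of each of cooker, jar, ladle, spoon from where it was at the start of the episode below 0.02 m and linear speed of each of cooker, jar, ladle, spoon below 0.02 m/s); the robot touches nothing.
It fails at once if The yellow key is pressed before the rocker is on (value of joint grams above 0.004 m and value of joint rocker below 0.25 rad).
It fails at once if The blue key is pressed before the rocker is on and the yellow key is down (value of joint zero above 0.004 m and (value of joint grams below 0.0055 m or value of joint rocker below 0.25 rad)).
It fails at once if The red key is pressed (value of joint memory above 0.004 m).
It fails at once if The cooker, jar, ladle or spoon is lifted, carried or shifted (distance of any of cooker, jar, ladle, spoon from where it was at the start of the episode above 0.02 m).
It fails at once if The cooker or the jar is tipped (angle between any of cooker, jar's own z axis and vertical above 0.25 rad).
It also fails if it takes over 48 s, if anything falls off the work surface, if the arm or the gripper's body presses on something with over 40 N, if the wrist force passes 120 N, or if a joint passes its speed limit or range.

## Working session

There is one attempt and no reset: what is moved stays moved. The work goes in short steps, Python scripts to look and compute and a tool call to move; the robot and the scene stay as the last step left them, time stands still between calls to the robot, and variables do not carry over. Pictures are saved under pics/ and viewed, at most 10 in all, crops included, and the job is handed in when it is done.

Besides the shell and the picture viewer there is one more tool, called after ">>>" as a command line: name --pt "numbers of a row" for each row, then --argument value for the rest. move_arm: Moves the arm, as the interface text tells. Shifts and turns lie within -1 to 1; 1 stands for 0.1 m of shift or pi rad of turn. Its arguments: {"type":"object","properties":{"motion":{"type":"array"},"fingers":{"type":"number"},"newtons":{"type":"number"}},"required":["motion"]}

```bash
mkdir -p pics; ls
python3 - <<'E'
from cell import robot
import cv2,numpy as np
s=robot.observe();print(s['time'],s['tool_pos'],s['tool_rot'],s['opening'])
for n in('scene','side'):
    c=robot.read_camera(n);np.savez(f'pics/{n}.npz',**c)
    cv2.imwrite(f'pics/{n}.png',c['image'][:,:,::-1]);print({k:v for k,v in c.items() if k not in('image','range_z')})
    print((c['range_z']>0).mean())
E
```

```text
pics
0.0 [ 0.14847351 -0.50314158  0.22605979] [-3.14010680e+00 -2.14072752e-04  2.86791066e-01] 0.09147319974469602
{'vfov': 56.418695856861284, 'cx': 258.630951077002, 'cy': 190.83011106812768, 'extrinsics': array([[-0.67215523, -0.63157978,  0.38641213,  0.91469333],
       [ 0.74039101, -0.57710492,  0.34463178,  0.43225558],
       [ 0.00533788,  0.51774212,  0.85552008,  0.74850227],
       [ 0.        ,  0.        ,  0.        ,  1.        ]])}
0.9958292643229166
{'vfov': 57.38663729331274, 'cx': 262.056255336724, 'cy': 193.65466149623015, 'extrinsics': array([[-0.73147525,  0.37501146, -0.56948255,  0.04175113],
       [-0.68148168, -0.37395679,  0.62907793,  0.81793745],
       [ 0.02294956,  0.84824685,  0.52910357,  0.62697574],
       [ 0.        ,  0.        ,  0.        ,  1.        ]])}
0.9961090087890625
```

View pics/scene.png

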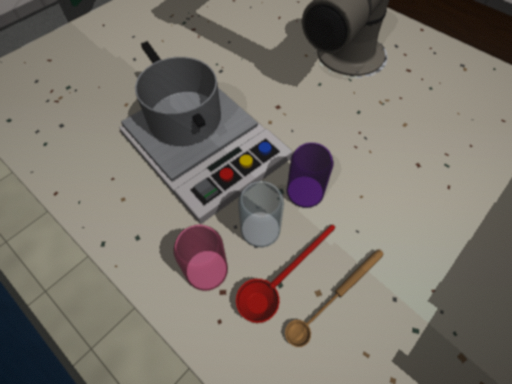

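View pics/side.png

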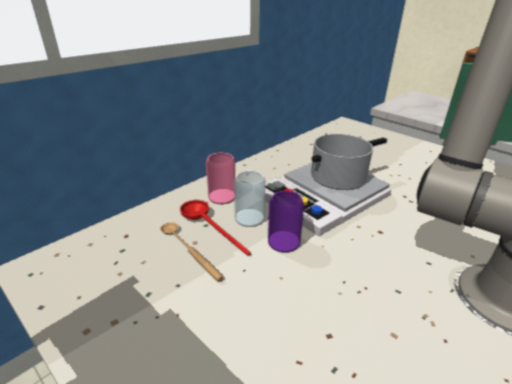

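The scene view shows the row on the console: rocker (206,190), red (227,174), yellow (246,161) and blue (265,148). There are three jar-shaped things: purple (310,175), clear (262,212) and pink (202,256). The clear glass one fits "jar", and I'll keep clear of all three. Next I'll locate the keys in both views.

```bash
cat > h.py <<'E'
import numpy as np,cv2
def cam(c,u,v,E):
    f=192/np.tan(np.radians(float(c['vfov']))/2)
    return np.array([(u-c['cx'])/f,-(v-c['cy'])/f,-1.]),E
def plane(c,u,v,z,E):
    d,_=cam(c,u,v,E);d=E[:3,:3]@d;o=E[:3,3];return o+d*(z-o[2])/d[2]
def depth(c,u,v,E):
    d,_=cam(c,u,v,E);r=float(np.median(c['range_z'][int(v)-1:int(v)+2,int(u)-1:int(u)+2]));return E[:3,:3]@(d*r)+E[:3,3]
def blobs(c,lo,hi,amin=15):
    m=cv2.inRange(cv2.cvtColor(c['image'],cv2.COLOR_RGB2HSV),np.array(lo),np.array(hi))
    n,_,st,ce=cv2.connectedComponentsWithStats(m);return [(ce[i],st[i]) for i in range(1,n) if st[i,4]>=amin]
COL=dict(red=((0,150,60),(8,255,255)),red2=((172,150,60),(180,255,255)),yellow=((20,150,80),(35,255,255)),blue=((105,170,80),(130,255,255)))
E
python3 - <<'E'
from h import *
for n in('scene','side'):
    c=dict(np.load(f'pics/{n}.npz'));E=c['extrinsics']
    for k,(lo,hi) in COL.items():
        for ce,st in blobs(c,lo,hi):
            if st[4]<400: print(n,k,ce.round(1),st[4],plane(c,*ce,.053,E).round(4),depth(c,*ce,E).round(4))
c=dict(np.load('pics/scene.npz'));E=c['extrinsics']
for p in [(206,190),(262,212),(262,243),(310,175),(201,215)]: print(p,depth(c,*p,E).round(3))
im=c['image'][90:230,110:350];cv2.imwrite('pics/crop.png',cv2.resize(im,None,fx=3.3,fy=3.3,interpolation=cv2.INTER_CUBIC)[:,:,::-1])
E
```

```text
scene red [226.1 173.8] 155 [0.6174 0.0647 0.053 ] [0.6169 0.064  0.0518]
scene yellow [245.7 160.2] 140 [0.5578 0.0715 0.053 ] [0.5587 0.0724 0.0546]
scene blue [264.6 147.2] 110 [0.4981 0.0788 0.053 ] [0.4989 0.0794 0.0542]
side yellow [305.  200.2] 30 [0.5427 0.0709 0.053 ] [0.5406 0.074  0.0554]
side blue [316.2 209.9] 68 [0.488  0.0894 0.053 ] [0.4907 0.0851 0.0495]
(206, 190) [0.679 0.062 0.052]
(262, 212) [0.618 0.179 0.01 ]
(262, 243) [0.682 0.236 0.029]
(310, 175) [0.54  0.239 0.138]
(201, 215) [0.726 0.092 0.035]
```

View pics/crop.png

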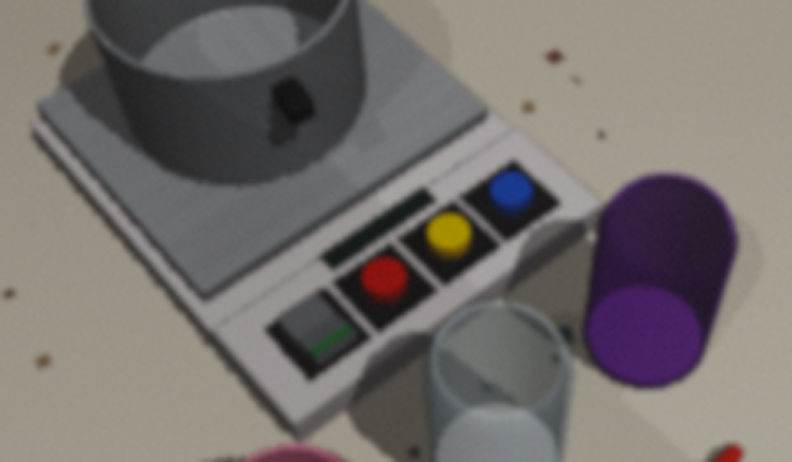

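The crop confirms the order and shows the green stripe on the rocker half nearest the jars. I'll close the fingers, rise and travel towards it.

>>> move_arm --pt "0.3 -0.2 -0.3 0 0 0" --pt "0.65 -0.4 -0.45 0 0 0" --pt "0.95 -0.58 -0.45 0 0 0" --pt "0.95 -0.58 -0.45 0 0 0" --fingers -1 --newtons 10

```text
time: 0.6
tool_pos: [0.2244, -0.4195, 0.2719]
tool_rot: [-3.141, -0.0, 0.29]
contact_force: [0.1, 0.1, -0.1]
opening: 0.0559
grip_force: 0.0
```

>>> move_arm --pt "0.5 -0.3 0 0 0 0" --pt "0.95 -0.58 0 0 0 0" --pt "0.95 -0.58 0 0 0 0"

```text
time: 0.98
tool_pos: [0.2991, -0.3369, 0.2715]
tool_rot: [-3.141, -0.0, 0.291]
contact_force: [-0.1, -0.4, 0.3]
opening: 0.0263
grip_force: 0.0
```

>>> move_arm --pt "0.5 -0.3 0 0 0 0" --pt "0.95 -0.58 0 0 0 0" --pt "0.95 -0.58 0 0 0 0"

```text
time: 1.35
tool_pos: [0.3736, -0.2553, 0.2714]
tool_rot: [-3.141, 0.0, 0.29]
contact_force: [0.2, -0.2, 0.6]
opening: 0.0007
grip_force: 0.0
```

Run:
```python
from h import *
from cell import robot
s=robot.observe();print(s['time'],s['tool_pos'],s['tool_rot'],s['qpos'].round(2) if hasattr(s['qpos'],'round') else s['qpos'],s['contact_force'])
c=dict(np.load('pics/scene.npz'));E=c['extrinsics']
print('jar',plane(c,262,197,.145,E),'purple',plane(c,312,159,.145,E),'handle tip',plane(c,199,120,.14,E))
```

```text
1.35 [ 0.37362986 -0.25528167  0.27143934] [-3.14134455e+00  2.62729438e-04  2.90456430e-01] [-0.77  0.17  1.63 -0.    1.34  0.51] [ 0.22855048 -0.21732563  0.59076066]
jar [0.64809216 0.20345159 0.145     ] purple [0.5096173 0.2191498 0.145    ] handle tip [ 0.59233543 -0.03760723  0.14      ]
```

>>> move_arm --pt "0.5 -0.3 0 0 0 0" --pt "0.95 -0.57 0 0 0 0" --pt "0.95 -0.57 0 0 0 0"

```text
time: 1.72
tool_pos: [0.4486, -0.1745, 0.2712]
tool_rot: [3.142, 0.0, 0.289]
contact_force: [-0.7, -0.6, -0.3]
opening: 0.0007
grip_force: 0.0
```

>>> move_arm --pt "0.5 -0.3 0 0 0 0" --pt "0.95 -0.57 0 0 0 0" --pt "0.95 -0.57 0 0 0 0"

```text
time: 2.1
tool_pos: [0.5237, -0.0934, 0.271]
tool_rot: [3.141, 0.001, 0.288]
contact_force: [-0.5, -0.2, -0.7]
opening: 0.0001
grip_force: 0.0
```

>>> move_arm --pt "0.2 -0.1 0 0 0 -0.06" --pt "0.4 -0.2 0 0 0 -0.12" --pt "0.6 -0.4 0 0 0 -0.18" --pt "0.95 -0.57 0 0 0 -0.24" --pt "0.95 -0.57 0 0 0 -0.3" --pt "0.95 -0.57 0 0 0 -0.36" --pt "0.95 -0.57 0 0 0 -0.37" --pt "0.95 -0.57 0 0 0 -0.37"

```text
time: 3.1
tool_pos: [0.5974, -0.0133, 0.2716]
tool_rot: [-3.141, 0.001, 1.445]
contact_force: [0.5, 0.1, -0.0]
opening: 0.0004
grip_force: 0.0
```

Run:
```python
from h import *
from cell import robot
from scipy.spatial.transform import Rotation as R
s=robot.observe();print(s['time'],s['tool_pos'],s['tool_rot'],s['opening'])
c=robot.read_camera('wrist')
T=np.eye(4);T[:3,:3]=R.from_euler('xyz',s['tool_rot']).as_matrix();T[:3,3]=s['tool_pos'];E=T@c['hand_eye']
np.savez('pics/w1.npz',E=E,**c);cv2.imwrite('pics/w1.png',c['image'][:,:,::-1]);print(c['hand_eye'].round(3))
for k,(lo,hi) in COL.items():
    for ce,st in blobs(c,lo,hi): print(k,ce.round(1),st[4],plane(c,*ce,.053,E).round(4),depth(c,*ce,E).round(4))
```

```text
3.1 [ 0.59743474 -0.01328479  0.27164582] [-3.14142664e+00  5.68376943e-04  1.44450446e+00] 0.0003802955376089749
[[-0.     0.952  0.305  0.084]
 [ 1.     0.     0.     0.001]
 [ 0.     0.305 -0.952 -0.158]
 [ 0.     0.     0.     1.   ]]
red [261.1  97.4] 679 [0.6178 0.0636 0.053 ] [0.6178 0.0636 0.0526]
yellow [207.5  97.7] 684 [0.5585 0.0709 0.053 ] [0.5585 0.0709 0.0528]
yellow [259.9 305.1] 144 [ 0.5842 -0.2069  0.053 ] [0.604  0.0172 0.3577]
yellow [244.  311.8] 109 [ 0.561  -0.2149  0.053 ] [0.5997 0.0162 0.3584]
yellow [310.5 345.4] 874 [ 0.6481 -0.2837  0.053 ] [0.6156 0.0077 0.3631]
yellow [ 69.2 347.6] 112 [ 0.303 -0.244  0.053] [0.5549 0.0148 0.3632]
yellow [132.3 348.3] 178 [ 0.3929 -0.2566  0.053 ] [0.5708 0.0127 0.3634]
yellow [204.3 348.5] 186 [ 0.4958 -0.27    0.053 ] [0.589  0.0107 0.3637]
blue [153.8  97.9] 671 [0.4991 0.0782 0.053 ] [0.4992 0.0782 0.0534]
```

View pics/w1.png

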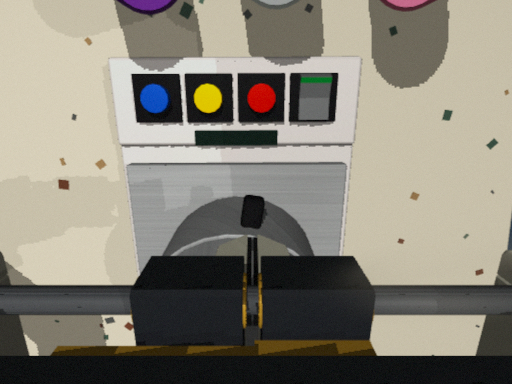

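The wrist view shows blue (154,98), yellow (208,98), red (261,97), and the rocker at (315,97) with its green stripe at row 80. These positions agree with the scene view to 1 mm. I'll go above the striped half and descend.

>>> move_arm --pt "0.48 0.35 0 0 0 0" --pt "0.97 0.7 0 0 0 0" --pt "0.97 0.7 0 0 0 0" --pt "0.97 0.7 0 0 0 0"

```text
time: 3.65
tool_pos: [0.6786, 0.0758, 0.2712]
tool_rot: [-3.141, 0.001, 1.448]
contact_force: [0.0, -0.2, -0.2]
opening: 0.0004
grip_force: 0.0
```

>>> move_arm --pt "0 0 0.5 0 0 0" --pt "0 0 0.95 0 0 0" --pt "0 0 1.0 0 0 0" --pt "0 0 1.0 0 0 0"

```text
time: 4.15
tool_pos: [0.6794, 0.0755, 0.1738]
tool_rot: [3.139, -0.0, 1.448]
contact_force: [0.5, -0.0, 1.4]
opening: 0.0003
grip_force: 0.0
```

>>> move_arm --pt "0 0 0.4 0 0 0" --pt "0 0 0.8 0 0 0" --pt "0 0 0.95 0 0 0" --pt "0 0 0.95 0 0 0"

```text
time: 4.65
tool_pos: [0.6795, 0.0762, 0.0778]
tool_rot: [3.14, -0.0, 1.449]
contact_force: [-0.3, -0.3, 0.0]
opening: 0.0005
grip_force: 0.0
```

>>> move_arm --pt "0 0 0.1 0 0 0" --pt "0 0 0.18 0 0 0" --pt "0 0 0.22 0 0 0" --pt "0 0 0.25 0 0 0" --pt "0 0 0.28 0 0 0" --pt "0 0 0.3 0 0 0" --pt "0 0 0.32 0 0 0" --pt "0 0 0.32 0 0 0" --pt "0 0 0.32 0 0 0"

```text
time: 5.78
tool_pos: [0.6793, 0.0767, 0.047]
tool_rot: [3.14, -0.0, 1.449]
contact_force: [-5.0, 1.9, 14.7]
opening: 0.0006
grip_force: 6.8
```

>>> move_arm --pt "0 0 -0.2 0 0 0" --pt "0 0 -0.45 0 0 0" --pt "-0.1 -0.3 -0.5 0 0 0" --pt "-0.2 -0.6 -0.5 0 0 0" --pt "-0.2 -0.6 -0.5 0 0 0"

```text
time: 6.4
tool_pos: [0.6151, 0.0632, 0.0946]
tool_rot: [-3.14, 0.001, 1.449]
contact_force: [0.5, -0.7, 0.2]
opening: 0.0002
grip_force: 0.0
```

```bash
cat > w.py <<'E'
from h import *
import sys
from cell import robot
from scipy.spatial.transform import Rotation as R
s=robot.observe();print(s['time'],s['tool_pos'],s['tool_rot'],s['contact_force'])
c=robot.read_camera('wrist')
T=np.eye(4);T[:3,:3]=R.from_euler('xyz',s['tool_rot']).as_matrix();T[:3,3]=s['tool_pos'];E=T@c['hand_eye']
n=sys.argv[1];cv2.imwrite(f'pics/{n}.png',c['image'][:,:,::-1])
for k,(lo,hi) in COL.items():
    for ce,st in blobs(c,lo,hi,400): print(k,ce.round(1),st[4],plane(c,*ce,.053,E).round(4),depth(c,*ce,E).round(4))
# rocker heights: along its x
ex=np.array([-.122,-.9925]);o=np.array([.6772,.0563]);f=192/np.tan(np.radians(c['vfov'])/2)
for d in(-20,-12,-5,5,12,20):
    p=np.linalg.inv(E)@np.r_[o+ex*d/1000,.05,1];u=c['cx']+f*p[0]/-p[2];v=c['cy']-f*p[1]/-p[2]
    if 1<u<510 and 1<v<382: print(d,u.round(),v.round(),depth(c,u,v,E).round(4))
E
python3 w.py w2
```

```text
6.4 [0.61510843 0.06316478 0.09462979] [-3.13974887e+00  9.25330111e-04  1.44882219e+00] [ 0.50844568 -0.66669932  0.2035292 ]
red [255.3 218.5] 1640 [0.6182 0.0673 0.053 ] [0.6182 0.0673 0.053 ]
yellow [166.9 220.6] 1880 [0.5597 0.0729 0.053 ] [0.5597 0.0728 0.0528]
yellow [300.6 345.7] 1234 [ 0.6401 -0.0402  0.053 ] [0.6309 0.0845 0.1861]
blue [ 77.3 220.7] 1830 [0.5005 0.0801 0.053 ] [0.5004 0.0801 0.0529]
-20 347.0 194.0 [0.6802 0.0754 0.048 ]
-12 345.0 205.0 [0.6795 0.0669 0.0467]
-5 345.0 215.0 [0.6786 0.06   0.047 ]
5 343.0 229.0 [0.6769 0.0507 0.0487]
12 342.0 238.0 [0.6755 0.0449 0.0509]
20 341.0 249.0 [0.6739 0.0384 0.0536]
```

View pics/w2.png

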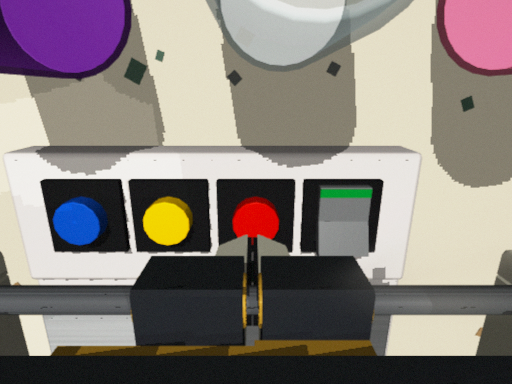

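The rocker is on: the striped half at (345,200) is level at 47 mm and the other half slopes up to 54 mm. Yellow is next.

>>> move_arm --pt "0.02 -0.3 0 0 0 0" --pt "0.02 -0.56 0 0 0 0" --pt "0.02 -0.56 0.1 0 0 0" --pt "0.02 -0.56 0.25 0 0 0" --pt "0.02 -0.56 0.36 0 0 0" --pt "0.02 -0.56 0.4 0 0 0" --pt "0.02 -0.56 0.44 0 0 0" --pt "0.02 -0.56 0.47 0 0 0" --pt "0.02 -0.56 0.5 0 0 0" --pt "0.02 -0.56 0.51 0 0 0" --pt "0.02 -0.56 0.51 0 0 0" --pt "0.02 -0.56 0.51 0 0 0"

```text
time: 7.95
tool_pos: [0.5618, 0.0725, 0.0451]
tool_rot: [3.14, 0.0, 1.449]
contact_force: [-5.6, -1.0, 11.3]
opening: 0.0006
grip_force: 6.1
```

>>> move_arm --pt "0 0 -0.2 0 0 0" --pt "0 0 -0.45 0 0 0" --pt "0 -0.3 -0.5 0 0 0" --pt "0 -0.61 -0.5 0 0 0" --pt "0 -0.61 -0.5 0 0 0"

```text
time: 8.57
tool_pos: [0.4996, 0.0804, 0.0939]
tool_rot: [-3.141, -0.0, 1.45]
contact_force: [-0.5, -0.2, -0.8]
opening: 0.0006
grip_force: 0.0
```

```bash
python3 w.py w3
```

```text
8.575 [0.49964876 0.08036129 0.09392005] [-3.14131330e+00 -5.68314540e-05  1.44970873e+00] [-0.49504205 -0.19907415 -0.75199405]
red [426.4 225.4] 2013 [0.6152 0.0662 0.053 ] [0.6152 0.0662 0.053 ]
yellow [336.5 222.7] 1595 [0.556  0.0753 0.053 ] [0.5578 0.0719 0.0452]
yellow [293.6 346. ] 1301 [ 0.5195 -0.0219  0.053 ] [0.5134 0.1023 0.186 ]
blue [250.  221.1] 1389 [0.4992 0.0834 0.053 ] [0.4992 0.0833 0.0528]
20 509.0 253.0 [0.5835 0.1071 0.1621]
```

Yellow is down, with its top at 45 mm. I'm now centred over blue, so I'll press and hold.

>>> move_arm --pt "0 0 0.15 0 0 0" --pt "0 0 0.3 0 0 0" --pt "0 0 0.37 0 0 0" --pt "0 0 0.41 0 0 0" --pt "0 0 0.45 0 0 0" --pt "0 0 0.48 0 0 0" --pt "0 0 0.5 0 0 0" --pt "0 0 0.505 0 0 0" --pt "0 0 0.505 0 0 0"

```text
time: 9.75
tool_pos: [0.5009, 0.0799, 0.045]
tool_rot: [3.141, 0.0, 1.449]
contact_force: [-8.6, -1.4, 19.1]
opening: 0.0003
grip_force: 9.6
```

>>> move_arm --pt "0 0 0 0 0 0" --pt "0 0 0 0 0 0" --pt "0 0 0 0 0 0" --pt "0 0 0 0 0 0" --pt "0 0 0 0 0 0" --pt "0 0 0 0 0 0" --pt "0 0 0 0 0 0" --pt "0 0 0 0 0 0"

```text
time: 10.75
tool_pos: [0.5009, 0.0799, 0.045]
tool_rot: [3.141, 0.0, 1.449]
contact_force: [-7.6, -0.3, 19.1]
opening: 0.0005
grip_force: 9.5
```

>>> move_arm --pt "0 0 0 0 0 0" --pt "0 0 0 0 0 0" --pt "0 0 0 0 0 0" --pt "0 0 0 0 0 0" --pt "0 0 0 0 0 0" --pt "0 0 0 0 0 0" --pt "0 0 0 0 0 0" --pt "0 0 0 0 0 0"

```text
time: 11.75
tool_pos: [0.5009, 0.0799, 0.045]
tool_rot: [3.141, 0.0, 1.449]
contact_force: [-7.4, -1.2, 18.3]
opening: 0.0003
grip_force: 9.5
```

Blue has been held fully down for about 2 s. Now I'll release it and rise.

>>> move_arm --pt "0 0 -0.2 0 0 0" --pt "0 0 -0.6 0 0 0" --pt "0 0 -1.0 0 0 0" --pt "0 0 -1.0 0 0 0" --pt "0 0 -1.0 0 0 0"

```text
time: 12.38
tool_pos: [0.5009, 0.08, 0.1427]
tool_rot: [-3.142, 0.0, 1.449]
contact_force: [0.1, -0.2, -0.2]
opening: 0.0006
grip_force: 0.0
```

>>> move_arm --pt "0 0.3 -0.4 0 0 0" --pt "0 0.6 -0.8 0 0 0" --pt "0 0.6 -0.8 0 0 0" --pt "0 0.6 -0.8 0 0 0"

```text
time: 12.88
tool_pos: [0.5595, 0.0727, 0.2211]
tool_rot: [-3.138, 0.0, 1.449]
contact_force: [0.4, 0.7, -1.2]
opening: 0.0
grip_force: 0.0
```

```bash
python3 w.py w4
python3 - <<'E'
from h import *
from cell import robot
c=robot.read_camera('side');a=np.load('pics/side.npz')['image']
d=np.abs(c['image'].astype(int)-a).max(2);cv2.imwrite('pics/d.png',np.hstack([c['image'][100:300,140:400,::-1],cv2.merge([np.clip(d*2,0,255).astype('uint8')]*3)[100:300,140:400]]))
E
```

```text
12.875 [0.5594736  0.07273053 0.22107872] [-3.13785788e+00  4.49193844e-04  1.44911535e+00] [ 0.3712577   0.67216438 -1.17305914]
red [308.2 178.4] 763 [0.6173 0.0647 0.053 ] [0.6173 0.0647 0.053 ]
yellow [251.3 177. ] 697 [0.5587 0.0732 0.053 ] [0.5584 0.0712 0.0451]
yellow [311.9 345.6] 941 [ 0.6069 -0.1501  0.053 ] [0.5782 0.0935 0.3124]
blue [194.1 178.4] 741 [0.4993 0.079  0.053 ] [0.4994 0.0791 0.0535]
-20 368.0 160.0 [0.6803 0.0757 0.048 ]
-12 367.0 167.0 [0.6798 0.0673 0.0466]
-5 366.0 174.0 [0.6788 0.0604 0.047 ]
5 365.0 183.0 [0.677  0.0509 0.0487]
12 364.0 190.0 [0.6754 0.0447 0.051 ]
20 363.0 197.0 [0.6736 0.0378 0.0537]
```

View pics/d.png

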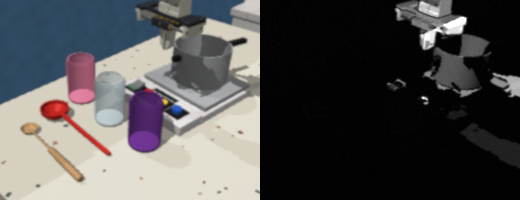

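The difference picture shows only the arm, its shadows, the rocker and the yellow key have changed; nothing loose has moved. Handing in.

```bash
python3 -c "
from cell import robot
print(robot.hand_in())"
```

```text
the job is handed in; nothing more can be done
None
```

The job is handed in (no verdict was returned): rocker on, yellow key down, blue key held down for about 2 s and back up, red key up, and the last pictures show no loose object moved.

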